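# Lock the bayonet cap on the bench filter unit

## Robot

A 6-joint arm with a two-finger parallel gripper is mounted at the origin on the work surface. World frame = base frame: x ahead of the robot, y to its left, z up, the work surface at z = 0. Lengths are in mm, angles in rad, forces in N, time in s.
With the tool pointing down it reaches from about 300 to 825 mm from the base axis. Payload 5.4 kg.
Tool frame: the origin (TCP) lies midway between the tips of the shut fingers; the grasp point (between the pads) lies 19 mm behind it; y points along the fingers, x is the direction in which the jaws open and shut, and the axes are right-handed (so a half turn about y gives the same grasp; the last joint's range is limited). The gripper opens to 92 mm and grips with 3 to 60 N. Pads are 20 mm wide; open, the fingers measure 128 mm over their backs; the gripper's body (75 mm by 189 mm) begins 69 mm behind the grasp point.
Start: joints at [-0.21, 0.158, 1.597, -0, 1.386, -0.21], TCP at [574.984, -0.018, 214.601] pointing down, gripper open.
Joint ranges: [-2.91, 2.91], [-0.94, 2.29], [0.18, 2.7], [-1.29, 4.43], [0.17, 2.64], [-3, 3]. Speed limits (rad/s): [2.57, 2.57, 3.14, 3.14, 3.14, 3.14].

## Interface

Orientations are given as a rotation vector (axis times angle).
In Python, from plant import readout, imaging, workorder gives the robot as it stands.
- The arm moves only by the shell command python3 -m jog 'ROWS' [FORCE]. ROWS is JSON, a list of rows, each a list of 7 numbers: the shift along the tool's x, y, z in m, then the turn, a rotation vector about the tool's x, y, z in degrees, then the closure, from -1 (fully open) to 1 (shut). A call has 1 to 20 rows; each row shifts and turns the commanded pose from where the row before left it, along the tool's axes as they then stand; what a row does not reach is not made up. A row lasts 1/10 s, in which the tool goes at most 50 mm and 8.59 degrees, less where a joint would pass 70% of its speed; a pose out of reach is approached as far as the arm can. A call with a gripper value outside its range is refused whole. The fingers move at their own pace and stop on an object; FORCE is the grip in N (left out, the last holds). Time passes only in rows, so rows that do not move let the fingers close. It gives the time, the measured TCP pose, the force and the opening at its end, in the units of the state.
- readout.get_obs(): the state, without advancing time (a new reading comes with each control period).
- imaging.snapshot(name): name is "scene" or "side" or "wrist"; returns (picture, depth): 420x560x3 uint8, red, green, blue; 420x560 float32, mm along the optical axis (not along the pixel's ray), 0 where there is no reading.
- imaging.camera_model(name): a dict with "fx", "fy", "cx", "cy" (pixels), "distortion" ([k1, k2, p1, p2, k3] as OpenCV has them; the pictures are not rectified), "R" (3x3) and "t" (3): a world point X has camera coordinates R X + t; the wrist camera has in their place "tool_from_camera" (4x4, takes a point from camera to tool coordinates, whose origin is the TCP and whose axes are the tool frame's). Camera axes: x right, y down, z forward; pixel columns grow to the right and rows downward; lengths in mm; the calibration is good to about 2 mm. A picture is of the moment at which its call begins: read the wrist's pose just before it. camera_model takes no time and is no camera call.
- workorder.close_job(): hands the job in, once; it reports no verdict.
The state is a dict: "clock": time; "joints": joint angles; "qvel": joint speeds; "effort": joint torques, N m; "tool_pos": TCP position; "tcp_rot": TCP orientation; "ft_force": force on the tool from outside, world axes, zero at the start; "torque": the same for the moment, N m; "opening": finger opening in mm.
Only numpy, scipy, OpenCV 4.12 (cv2) and the standard library are available. Lean on these libraries where they do the work, as an engineer would, in place of code of your own. Each camera call takes 0.05 s, during which the arm holds its last target.

## Task

Close the bench filter unit with its loose bayonet cap: set the cap's nose in the well, feel for the two slots with its lugs, push it in gently against the spring plate, and twist it clockwise (seen from above) until the lugs snap up into their locking notches. Leave it locked and upright, let go, and leave the other things on the bench alone.

Things in the scene. Friction and masses are not known exactly. Their poses are not given: they have to be found in the camera images.
- cap_center (a point): centre of the loose bayonet cap (72 mm tall, about 0.15 kg), 36 mm above its underside; it starts upright on the bench, nose down. z is up its axis, x runs along its grip bar and through both lugs (same after a half turn). The black grip bar on top is 36 mm long (x), 16 mm thick (y), 38 to 72 mm above the underside; below it a steel disc, 42 mm diameter, 30 to 38 mm up
- cap: the same cap; origin at the centre of its underside, axes as above. Its lower part is a steel nose of 36 mm diameter, 30 mm long, tapered to 28 mm over its lowest 5 mm. Two opposite steel lugs stick out of the nose along x: 9 mm wide, reaching 25 mm from the axis, 10 to 16 mm above the underside
- mouth (a point): centre of the well's mouth on the filter unit, level with the top of its steel ring, 75 mm above the bench; z up. The ring's hole is 38.8 mm wide; its two opposite lug slots are 12 mm wide, out to 27.5 mm from the axis. They lie within 0.55 rad either way of this x axis: that angle is not measured, it must be seen or felt. Cap centre above this point: 26 mm with the lugs on top of the ring
- unit: the fixed grey filter unit, base 130 x 130 x 45 mm, with a steel ring of 80 mm outer diameter; origin on the bench under the well. From the slots the pushed-in cap turns clockwise seen from above (negative about z) by 0.87 rad to its notches; a stop ends the turn about 0.08 rad later. Let up there, the lugs rise into the 3 mm notches. Over 70 N between cap and unit damages the lugs
- plate (a joint): spring plate in the well, travel in m: 0 up, 0.013 bottom; it pushes up with 4.5 N plus 0.6 N per mm. Cap centre above the mouth point: 21 mm when the nose, lugs in the slots, first touches the plate; below 12 mm (plate 0.009) the lugs are under the ring's 8 mm lip and the cap can turn; 8 mm at the bottom; 15 mm (plate 0.006) when locked in the notches
- bottle: bystander: clear bottle with blue cap, 64 mm diameter, 120 mm tall, origin under its centre
- slidebox: bystander: blue slide box with clear lid, 87 x 102 x 42 mm, origin under its centre
- tuberack: bystander: low yellow tube rack, 85 x 150 x 28 mm, origin under its centre

How it is judged:
By the outcome, as a careful person would: the job done as asked, in the order asked, and still so for the second after the job is handed in, with the robot touching nothing.
It also fails if it takes over 72 s, if anything falls off the work surface, if the arm or the gripper's body presses on something with over 40 N, if the wrist force passes 120 N, or if a joint passes its speed limit or range.

## Working session

There is one attempt and no reset: what is moved stays moved. The work goes in short steps, Python scripts to look and compute and a shell command to move; the robot and the scene stay as the last step left them, time stands still between calls to the robot, and variables do not carry over. Pictures are saved under pics/ and viewed, and the job is handed in when it is done.

```bash
ls; mkdir -p pics; python3 - <<'E'
from plant import readout, imaging
import cv2
o=readout.get_obs(); print(o)
for n in ["scene","side","wrist"]:
    p,d=imaging.snapshot(n); cv2.imwrite(f"pics/{n}0.png",p[:,:,::-1])
    import numpy as np; np.save(f"pics/{n}0_d.npy",d); np.save(f"pics/{n}0_p.npy",p)
    print(n,imaging.camera_model(n))
E
```

```text
pics
{'clock': 0.0, 'joints': array([-2.10054913e-01,  1.59030155e-01,  1.59823776e+00, -2.05808978e-07,
        1.38617814e+00, -2.10085355e-01]), 'qvel': array([-0.00034646, -0.00238944, -0.00054188,  0.00182082, -0.00168565,
       -0.00020621]), 'effort': array([ 4.79022274e-04, -3.85570908e+01, -3.22103977e+01,  7.00944406e-02,
        3.78346047e-02, -1.56143192e-04]), 'tool_pos': array([5.74375914e+02, 1.37769669e-01, 2.13626763e+02]), 'tcp_rot': array([-1.57040957e+00,  1.39967646e-03,  1.44755132e-03]), 'ft_force': array([-0.50102829,  0.90720189, -0.07391223]), 'torque': array([ 0.0270463 ,  0.00872756, -0.00558829]), 'opening': 92.08159079767641}
scene {'fx': 501.67233430657376, 'fy': 501.67233430657376, 'cx': 279.722061328224, 'cy': 208.14322011976193, 'distortion': array([-0.04441682,  0.        ,  0.        ,  0.        ,  0.        ]), 'R': array([[-0.30517015,  0.95229655, -0.00156681],
       [ 0.72464009,  0.2311479 , -0.6492052 ],
       [-0.61787371, -0.19925342, -0.7606117 ]]), 't': array([ 183.84181866, -403.89254698, 1256.38287034])}
side {'fx': 417.58727450378
[... 232 characters left out ...]
6756468,  0.46142293, -0.75397092],
       [ 0.54914707, -0.51676697, -0.6568024 ]]), 't': array([443.68917792, 355.77360785, 523.49861782])}
wrist {'fx': 362.7940352474634, 'fy': 362.7940352474634, 'cx': 280.65259005450196, 'cy': 205.64868308497003, 'distortion': array([-0.04148971,  0.        ,  0.        ,  0.        ,  0.        ]), 'tool_from_camera': array([[ 9.99999910e-01,  3.64845949e-04, -2.15451631e-04,
         1.50124559e+00],
       [ 3.10184535e-04, -2.83960183e-01,  9.58836023e-01,
        -1.69999236e+02],
       [ 2.88647754e-04, -9.58836003e-01, -2.83960271e-01,
         8.07130549e+01],
       [ 0.00000000e+00,  0.00000000e+00,  0.00000000e+00,
         1.00000000e+00]])}
```

View pics/scene0.png

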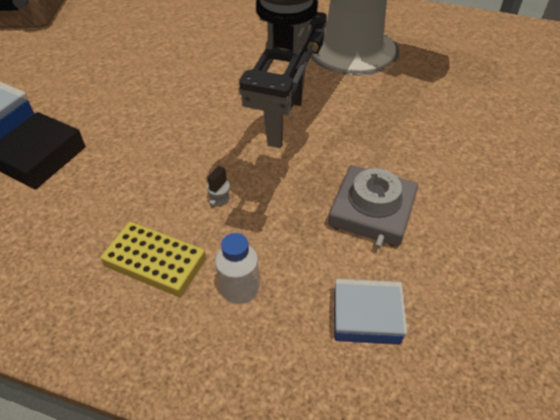

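View pics/side0.png

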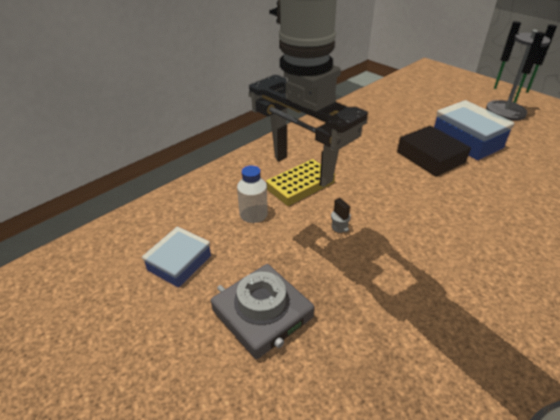

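View pics/wrist0.png

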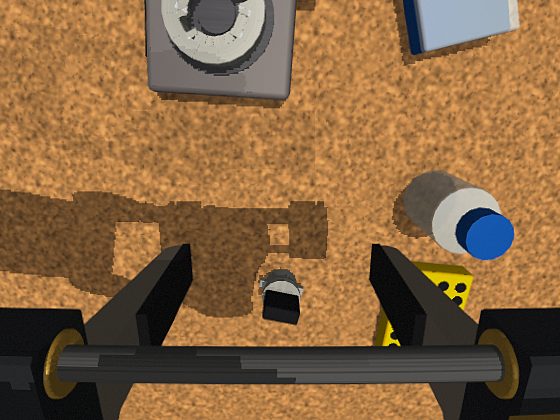

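```bash
cat > h.py <<'E'
import numpy as np, cv2
from scipy.spatial.transform import Rotation as Ro
from plant import readout, imaging
def snap(name,fn):
    o=readout.get_obs(); p,d=imaging.snapshot(name)
    cv2.imwrite(f"pics/{fn}.png",p[:,:,::-1])
    np.savez(f"pics/{fn}.npz",p=p,d=d,pos=o['tool_pos'],rot=o['tcp_rot'],name=name)
    return load(fn)
def load(fn):
    z=np.load(f"pics/{fn}.npz"); return str(z['name']),z['p'],z['d'],z['pos'],z['rot']
def cam2world(name,pos,rot):
    m=imaging.camera_model(name)
    if name!='wrist':
        R=m['R'];t=m['t']; return m,R.T,-R.T@t
    T=m['tool_from_camera']; Rt=Ro.from_rotvec(rot).as_matrix()
    return m,Rt@T[:3,:3],Rt@T[:3,3]+pos
def rays(name,pos,rot,uv):
    m,R,c=cam2world(name,pos,rot)
    K=np.array([[m['fx'],0,m['cx']],[0,m['fy'],m['cy']],[0,0,1]])
    n=cv2.undistortPoints(np.array(uv,float).reshape(-1,1,2),K,np.array(m['distortion'])).reshape(-1,2)
    return c,np.c_[n,np.ones(len(n))]@R.T
def onplane(name,pos,rot,uv,z):
    c,r=rays(name,pos,rot,uv); return c+r*((z-c[2])/r[:,2])[:,None]
def cloud(name,d,pos,rot):
    v,u=np.mgrid[0:420,0:560]; c,r=rays(name,pos,rot,np.c_[u.ravel(),v.ravel()])
    return (c+r*d.ravel()[:,None]).reshape(420,560,3)
E
python3 - <<'E'
from h import *
pos=np.array([574.376,0.138,213.627]);rot=np.array([-1.57041,.0014,.00145])
for n in ["scene","side","wrist"]:
    p=np.load(f"pics/{n}0_p.npy");d=np.load(f"pics/{n}0_d.npy")
    np.savez(f"pics/{n}0.npz",p=p,d=d,pos=pos,rot=rot,name=n)
    P=cloud(n,d,pos,rot); 
    hsv=cv2.cvtColor(p,cv2.COLOR_RGB2HSV)
    ok=d>0
    print(n,'bench z',np.median(P[...,2][ok]))
    roi={'scene':[(slice(160,210),slice(200,240)),(slice(165,225),slice(345,410))],
      'side':[(slice(195,235),slice(325,355)),(slice(268,325),slice(230,292))],
      'wrist':[(slice(260,330),slice(255,305)),(slice(0,100),slice(140,300))]}[n]
    for r,(z0,z1) in zip(roi,[(66,85),(68,85)]):
        Q=P[r][ok[r]]; q=Q[(Q[:,2]>z0)&(Q[:,2]<z1)]
        print(len(q), q.mean(0) if len(q) else Q[:,2].max(), Q[:,2].max())
        if len(q)>5:
            (c,s,a)=cv2.minAreaRect(q[:,:2].astype(np.float32)); print(c,s,a, np.median(q[:,2]))
E
```

```text
scene bench z -0.9647009681248733
155 [ 577.20123039 -124.89861404   70.0211057 ] 73.67881773880572
(576.5137939453125, -125.76189422607422) (16.88588523864746, 37.72770690917969) 77.02392578125 70.27013760004934
1084 [524.88582998 148.39064458  72.90082715] 76.52573367208538
(522.9363403320312, 148.35911560058594) (80.28614807128906, 81.1344223022461) 60.61552429199219 73.07755312774214
side bench z -0.4356753605314907
115 [ 571.59756264 -124.4162487    70.50211767] 73.84972477975134
(573.37109375, -125.62411499023438) (16.627647399902344, 37.75167465209961) 75.86431121826172 70.93668470753823
1265 [518.08725612 149.3459531   73.95678992] 77.11678070246603
(519.8727416992188, 147.3902587890625) (79.05073547363281, 81.12519073486328) 49.64665222167969 74.24789487289172
wrist bench z 0.24557985766472257
600 [ 575.27747357 -123.25910968   70.99418219] 73.58649305777271
(575.3296508789062, -124.93930053710938) (17.427776336669922, 35.97990036010742) 77.76233673095703 71.39126761798289
3715 [523.16774489 131.61098131  74.55684118] 77.47380751025258
(522.330078125, 131.89227294921875) (46.703712463378906, 80.23025512695312) 89.10623931884766 74.68238535975428
```

```bash
python3 -m jog '[[-0.013,0,0.030,0,0,0,-1],[-0.013,0,0.030,0,0,0,-1],[-0.013,0,0.030,0,0,0,-1],[-0.014,0,0.030,0,0,0,-1],[0,0,0.020,0,0,0,-1],[0,0,0,0,0,0,-1],[0,0,0,0,0,0,-1]]'
python3 - <<'E'
from h import *
n,p,d,pos,rot=snap('wrist','w1'); print(pos,rot)
cv2.imwrite('pics/w1c.png',cv2.resize(p[80:320,150:410,::-1],None,fx=2.5,fy=2.5,interpolation=cv2.INTER_CUBIC))
E
```

```text
clock: 0.85
tool_pos: [521.9, 139.8, 214.4]
tcp_rot: [-1.571, -0.0, 0.001]
ft_force: [-0.6, -0.4, -0.1]
opening: 91.6
[521.86930966 139.79377468 214.35124436] [-1.57135272e+00 -2.83113156e-04  9.47413422e-04]
```

View pics/w1c.png

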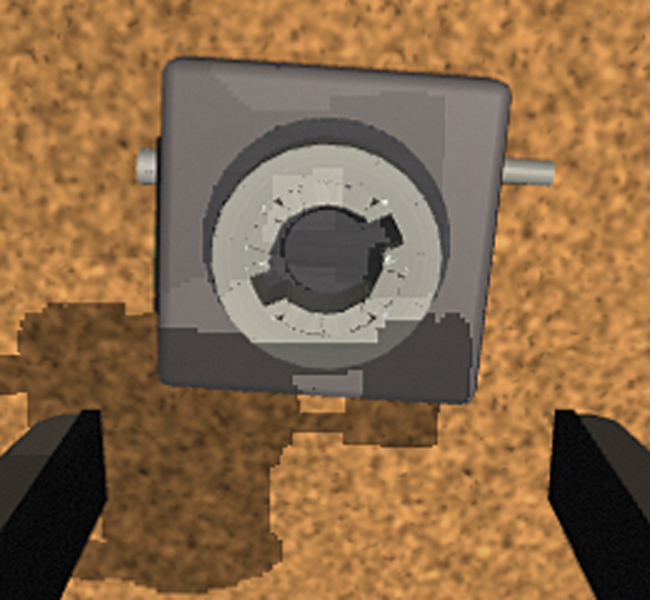

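The crop shows the ring centred at (327,255), with dark slots at upper right (392,232) and lower left (265,288). I'll measure both.

```bash
python3 - <<'E'
from h import *
n,p,d,pos,rot=load('w1')
P=cloud(n,d,pos,rot); z=P[...,2]
m=((z>69)&(z<82)&(d>0)).astype(np.uint8)
m[:80]=0;m[300:]=0
cs,_=cv2.findContours(m,cv2.RETR_CCOMP,cv2.CHAIN_APPROX_NONE); cs=sorted(cs,key=cv2.contourArea)[::-1]
for c in cs[:2]:
    uv=c.reshape(-1,2); W=onplane(n,pos,rot,uv,75)[:,:2]; print(len(c),cv2.contourArea(c),cv2.minEnclosingCircle(W.astype(np.float32)), cv2.fitEllipse(W.astype(np.float32)))
    outer=W if c is cs[0] else outer
ctr=np.array(cv2.fitEllipse(outer.astype(np.float32))[0])
v,u=np.mgrid[0:420,0:560]; W=onplane(n,pos,rot,np.c_[u.ravel(),v.ravel()],75)[:,:2]-ctr
r=np.hypot(*W.T); th=np.arctan2(W[:,1],W[:,0])
print('ring z',np.median(z[m>0]))
g=cv2.cvtColor(p,cv2.COLOR_RGB2GRAY).ravel()
for nm,mask in [('depth',(z.ravel()<71)),('gray',g<85)]:
    s=mask&(r>21.5)&(r<27)
    for lo,hi in [(-60,60),(120,240)]:
        t=np.degrees(th); t=np.where(t<-90,t+360,t); k=s&(t>lo)&(t<hi)
        print(nm,k.sum(),np.median(t[k]),np.percentile(t[k],[2,98]),W[k].mean(0))
pol=cv2.warpPolar(p,(90,720),(0,0),1,0) if 0 else None
# rectified top view 8px/mm
xs,ys=np.meshgrid(np.arange(-45,45,.15),np.arange(45,-45,-.15))
X=np.c_[xs.ravel()+ctr[0],ys.ravel()+ctr[1],np.full(xs.size,75.)]
mm,R,c=cam2world(n,pos,rot); Xc=(X-c)@R
K=np.array([[mm['fx'],0,mm['cx']],[0,mm['fy'],mm['cy']],[0,0,1]])
q=cv2.projectPoints(Xc,np.zeros(3),np.zeros(3),K,np.array(mm['distortion']))[0].reshape(*xs.shape,2).astype(np.float32)
cv2.imwrite('pics/top1.png',cv2.remap(p,q[...,0],q[...,1],cv2.INTER_LINEAR)[:,:,::-1])
# unit base yaw (top at z=45)
m2=((z>38)&(z<50)).astype(np.uint8); m2[:60]=0; m2=cv2.morphologyEx(m2,cv2.MORPH_OPEN,np.ones((3,3)))
c=max(cv2.findContours(m2,cv2.RETR_EXTERNAL,cv2.CHAIN_APPROX_NONE)[0],key=cv2.contourArea)
print('base',cv2.minAreaRect(onplane(n,pos,rot,c.reshape(-1,2),45)[:,:2].astype(np.float32)))
E
```

```text
257 6368.5 ((522.6505126953125, 149.0502166748047), 40.49894714355469) ((522.7174682617188, 149.0733184814453), (79.29281616210938, 79.94780731201172), 1.9340065717697144)
162 1759.0 ((522.8523559570312, 149.56393432617188), 27.83790397644043) ((522.8780517578125, 149.6926727294922), (36.56401443481445, 49.91709518432617), 113.6991195678711)
ring z 74.61441571908875
depth 84 25.74326503931298 [-9.48570218 43.24937894] [21.4118845   9.95385689]
depth 81 205.23815452210277 [129.37278864 223.3611626 ] [-21.48070535  -9.31682763]
gray 90 24.461210988646293 [-21.3211223   50.39134449] [21.67984858  9.2582477 ]
gray 80 206.2692332182619 [129.3440958  225.06534193] [-21.26099821  -9.76783321]
base ((522.3721313476562, 150.1890869140625), (128.09365844726562, 128.59727478027344), 86.05870056152344)
```

View pics/top1.png

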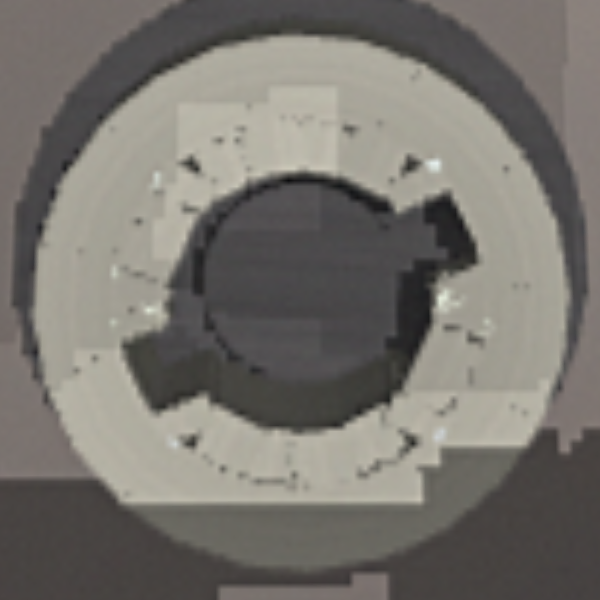

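Slot axis reads about 24.7°. I'll take a second ring view at the insertion yaw to cancel the hand-eye bias.

```bash
python3 -m jog '[[0,0,0,0,-8.2,0,-1],[0,0,0,0,-8.2,0,-1],[0,0,0,0,-8.2,0,-1],[0,0,0,0,-8.2,0,-1],[0,0,0,0,-8.2,0,-1],[0,0,0,0,-8.2,0,-1],[0,0,0,0,-8.2,0,-1],[0,0,0,0,-8.2,0,-1],[0,0,0,0,-8.2,0,-1],[0,0,0,0,-8.2,0,-1],[0,0,0,0,-8.2,0,-1],[0,0,0,0,-8.2,0,-1],[0,0,0,0,-8.2,0,-1],[0,0,0,0,-8.2,0,-1],[0,0,0,0,0,0,-1],[0,0,0,0,0,0,-1]]'
cat >> h.py <<'E'
def topview(n,p,pos,rot,ctr,z,fn,half=45,step=.15):
    xs,ys=np.meshgrid(np.arange(-half,half,step),np.arange(half,-half,-step))
    X=np.c_[xs.ravel()+ctr[0],ys.ravel()+ctr[1],np.full(xs.size,float(z))]
    mm,R,c=cam2world(n,pos,rot); Xc=(X-c)@R
    K=np.array([[mm['fx'],0,mm['cx']],[0,mm['fy'],mm['cy']],[0,0,1]])
    q=cv2.projectPoints(Xc,np.zeros(3),np.zeros(3),K,np.array(mm['distortion']))[0].reshape(*xs.shape,2).astype(np.float32)
    cv2.imwrite(f'pics/{fn}.png',cv2.remap(p,q[...,0],q[...,1],cv2.INTER_LINEAR)[:,:,::-1])
def yaw(rot):
    x=Ro.from_rotvec(rot).as_matrix(); return np.degrees(np.arctan2(x[1,0],x[0,0])), x[:,1]
E
python3 - <<'E'
from h import *
n,p,d,pos,rot=snap('wrist','w2'); print(pos,yaw(rot),readout.get_obs()['joints'])
P=cloud(n,d,pos,rot); z=P[...,2]
m=((z>69)&(z<82)&(d>0)).astype(np.uint8); m[300:]=0
cs,_=cv2.findContours(m,cv2.RETR_CCOMP,cv2.CHAIN_APPROX_NONE); cs=sorted(cs,key=cv2.contourArea)[::-1]
for c in cs[:2]:
    W=onplane(n,pos,rot,c.reshape(-1,2),75)[:,:2].astype(np.float32); print(cv2.fitEllipse(W))
print(np.median(z[m>0]))
topview(n,p,pos,rot,(522.7,149.1),75,'top2')
E
```

```text
clock: 2.5
tool_pos: [522.2, 139.2, 214.5]
tcp_rot: [-0.975, -1.517, 1.517]
ft_force: [0.0, 0.2, 0.4]
opening: 91.9
[522.18104742 139.16063264 214.50154689] (np.float64(114.53466905149631), array([-1.66015592e-04, -1.15002361e-04, -9.99999980e-01])) [ 3.70888561e-02  6.91035932e-02  1.69428345e+00 -1.41580429e-04
  1.37837670e+00 -1.96261222e+00]
((522.3828125, 148.21339416503906), (79.3801040649414, 80.04778289794922), 129.5796356201172)
((521.9367065429688, 147.84413146972656), (37.09743118286133, 49.8449592590332), 113.98519134521484)
74.6892047071072
```

View pics/top2.png

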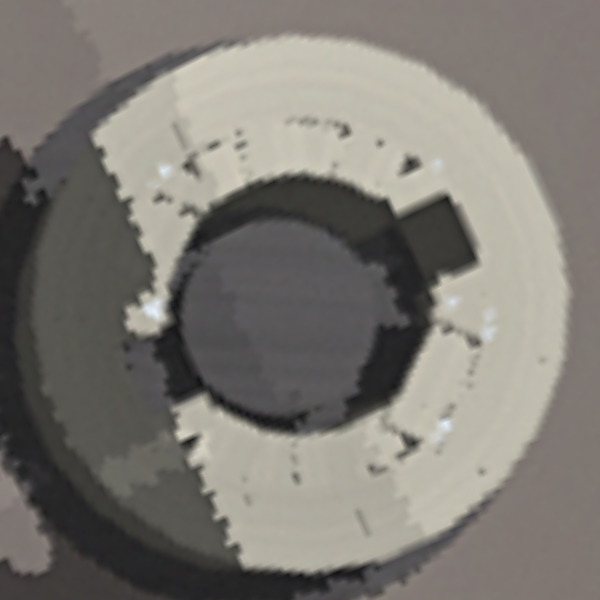

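```bash
python3 -m jog '[[-0.0335,0,0.0068,0,0,0,-1],[-0.0335,0,0.0068,0,0,0,-1],[-0.0335,0,0.0068,0,0,0,-1],[-0.0335,0,0.0068,0,0,0,-1],[-0.0335,0,0.0068,0,0,0,-1],[-0.0335,0,0.0068,0,0,0,-1],[-0.0335,0,0.0068,0,0,0,-1],[-0.0335,0,0.0068,0,0,0,-1],[0,0,0,0,7.4,0,-1],[0,0,0,0,7.4,0,-1],[0,0,0,0,7.4,0,-1],[0,0,0,0,7.4,0,-1],[0,0,0,0,7.4,0,-1],[0,0,0,0,0,0,-1],[0,0,0,0,0,0,-1]]'
python3 - <<'E'
from h import *
n,p,d,pos,rot=snap('wrist','w3'); print(pos,yaw(rot))
P=cloud(n,d,pos,rot); z=P[...,2]
near=np.hypot(P[...,0]-575,P[...,1]+125)<40
for z0,z1,zp in [(64,85,72),(27,44,38)]:
    m=((z>z0)&(z<z1)&(d>0)&near).astype(np.uint8)
    c=max(cv2.findContours(m,cv2.RETR_EXTERNAL,cv2.CHAIN_APPROX_NONE)[0],key=cv2.contourArea)
    W=onplane(n,pos,rot,c.reshape(-1,2),zp)[:,:2].astype(np.float32); print(len(c),cv2.minAreaRect(W),np.median(z[m>0]))
topview(n,p,pos,rot,(575,-125),72,'top3')
a=((z>15)&(d>0)&(np.hypot(P[...,0]-575,P[...,1]+125)>40))
k=a&(P[...,2]>90)&(P[...,2]<130); print('bottle',np.median(P[k],0) if k.any() else None)
E
```

```text
clock: 4.05
tool_pos: [585.0, -126.3, 214.6]
tcp_rot: [-1.302, -1.052, 1.052]
ft_force: [0.1, -0.1, -0.3]
opening: 91.9
[ 584.97703033 -126.28856056  214.55778032] (np.float64(77.89607067384024), array([-8.13523107e-05,  1.37154513e-05, -9.99999997e-01]))
110 ((574.3711547851562, -124.86798095703125), (15.760236740112305, 36.05115509033203), 77.44410705566406) 71.58241083584898
186 ((573.5926513671875, -124.66849517822266), (40.95684051513672, 39.059059143066406), 74.95073699951172) 37.78745353047316
bottle [746.80291515 -47.05210364  90.62298206]
```

View pics/top3.png

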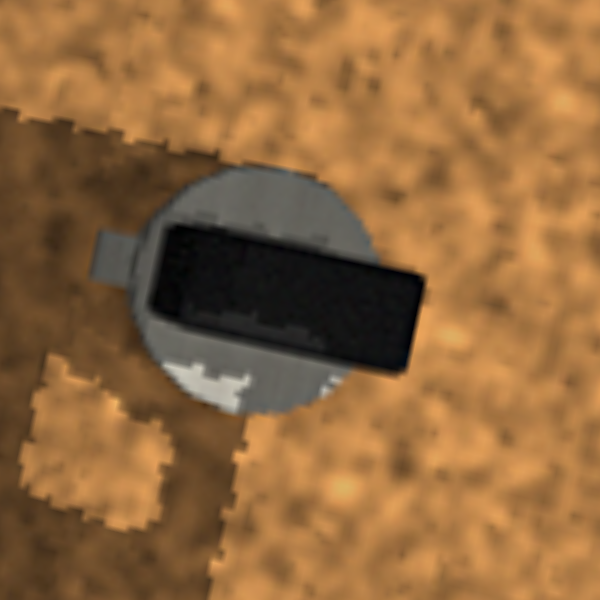

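View pics/w3.png

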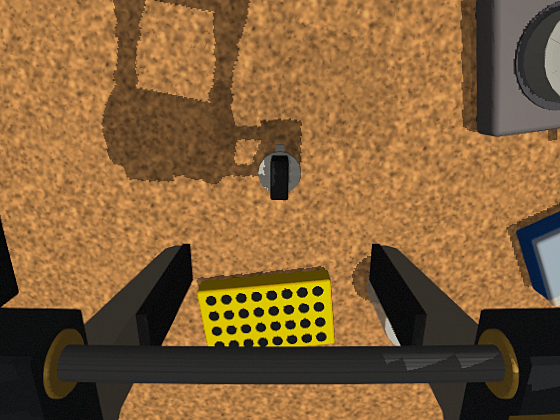

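```bash
python3 -m jog '[[-0.0008,0,0.0107,0,0.4,0,-1],[0,0.03,0,0,0,0,-1],[0,0.03,0,0,0,0,-1],[0,0.03,0,0,0,0,-1],[0,0.03,0,0,0,0,-1],[0,0.03,0,0,0,0,-1],[0,0.0126,0,0,0,0,-1],[0,0.01,0,0,0,0,-1],[0,0,0,0,0,0,-1],[0,0,0,0,0,0,-1],[0,0,0,0,0,0,-1]]'
python3 - <<'E'
from h import *
n,p,d,pos,rot=snap('wrist','w4'); print(pos,yaw(rot),readout.get_obs()['ft_force'])
snap('side','s4')
E
```

```text
clock: 5.2
tool_pos: [575.6, -125.2, 43.6]
tcp_rot: [-1.308, -1.047, 1.045]
ft_force: [0.1, 0.4, -0.2]
opening: 91.9
[ 575.58799189 -125.17393102   43.6437714 ] (np.float64(77.40957094783332), array([ 0.00264869, -0.00121205, -0.99999576])) [0.24862537 0.66418255 0.451073  ]
```

View pics/w4.png

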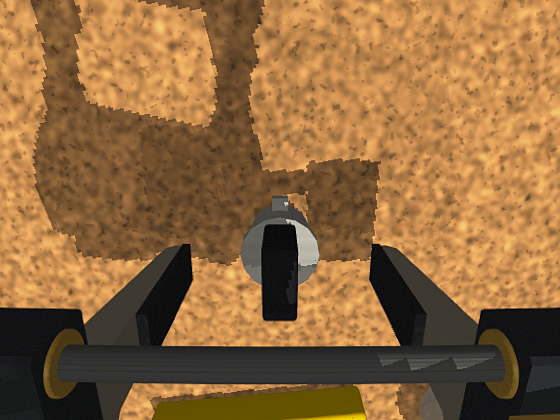

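View pics/s4.png

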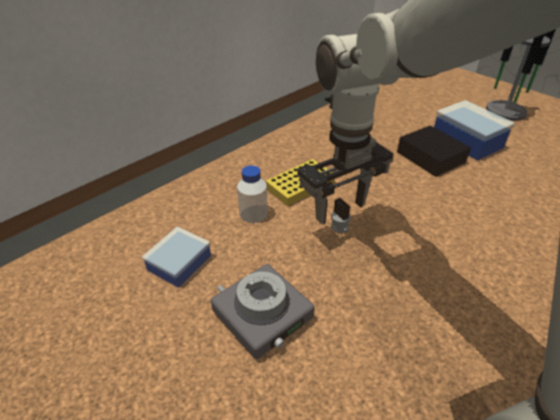

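The fingers straddle the bar, which appears at (280,270) and is aligned with the jaws. Closing now.

```bash
python3 -m jog '[[0,0.001,0.001,0,0,0,1],[0,0,0,0,0,0,1],[0,0,0,0,0,0,1],[0,0,0,0,0,0,1],[0,0,0,0,0,0,1],[0,0,0,0,0,0,1],[0,0,0,0,0,0,1],[0,0,0,0,0,0,1],[0,0,0,0,0,0,1],[0,0,0,0,0,0,1],[0,0,0,0,0,0,1],[0,0,0,0,0,0,1]]' 45
```

```text
clock: 6.5
tool_pos: [573.3, -124.4, 40.9]
tcp_rot: [-1.305, -1.046, 1.046]
ft_force: [0.3, -0.1, -1.0]
opening: 15.7
```

```bash
python3 -m jog '[[0,-0.01,0,0,0,0,1],[0,-0.03,0,0,0,0,1],[0,-0.04,0,0,0,0,1],[0,-0.04,0,0,0,0,1],[0,-0.02,0,0,0,0,1],[0,0,0,0,0,0,1],[0,0,0,0,0,0,1],[0,0,0,0,0,0,1]]'
python3 - <<'E'
from h import *
n,p,d,pos,rot=snap('wrist','w5'); o=readout.get_obs();print(pos,yaw(rot),o['ft_force'],o['opening'])
R=Ro.from_rotvec(rot).as_matrix()
P=cloud(n,d,pos,rot); T=(P-pos)@R
m=((np.abs(T[...,0])<12)&(np.abs(T[...,1]+32)<6)&(np.abs(T[...,2])<30)&(d>0))
print(m.sum(),T[m].min(0),T[m].max(0),np.median(T[m],0))
m=((np.abs(T[...,0])<26)&(T[...,1]>-40)&(T[...,1]<45)&(np.abs(T[...,2])<40)&(d>0)).astype(np.uint8)
cv2.imwrite('pics/w5c.png',cv2.resize(p[180:380,180:380,::-1],None,fx=3,fy=3,interpolation=cv2.INTER_CUBIC))
E
```

```text
clock: 7.3
tool_pos: [572.0, -123.8, 178.7]
tcp_rot: [-1.301, -1.044, 1.047]
ft_force: [0.9, -0.8, -2.7]
opening: 15.7
[ 572.04922574 -123.81450614  178.68206234] (np.float64(77.39829840120906), array([-0.00373982,  0.00170402, -0.99999155])) [ 0.0674138   0.14677813 -3.19054251] 15.737714321049818
3106 [-11.96174781 -37.95832904 -20.00738935] [ 11.98852835 -26.00996741  16.29560092] [  0.26728565 -30.84681698   1.61978285]
```

View pics/w5c.png

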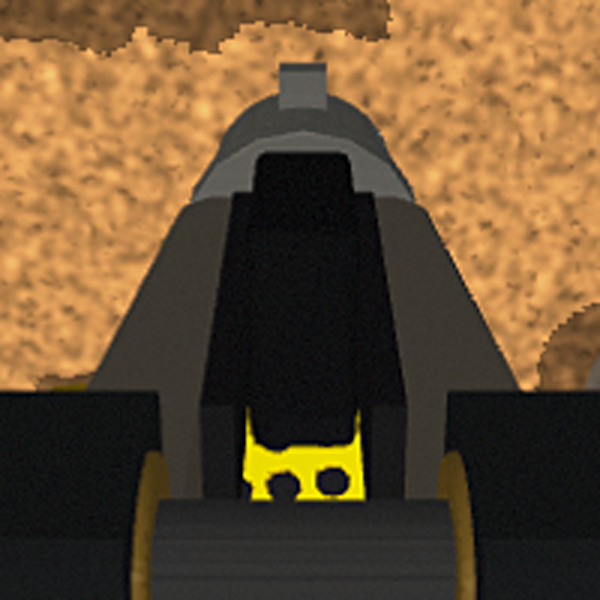

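Cap firmly held; its bar spans about −20..+16 mm along tool z, so the axis sits ~1.8 mm off the TCP. Carrying it over the ring.

```bash
python3 -m jog '[[0.0282,0,0.0121,0,0,0,1],[0.0282,0,0.0121,0,0,0,1],[0.0282,0,0.0121,0,0,0,1],[0.0282,0,0.0121,0,0,0,1],[0.0282,0,0.0121,0,0,0,1],[0.0282,0,0.0121,0,0,0,1],[0.0282,0,0.0121,0,0,0,1],[0.0282,0,0.0121,0,0,0,1],[0.0282,0,0.0121,0,0,0,1],[0,0,0,0,-7.46,0,1],[0,0,0,0,-7.46,0,1],[0,0,0,0,-7.46,0,1],[0,0,0,0,-7.46,0,1],[0,0,0,0,-7.46,0,1],[0,0,0,0,0,0,1],[0,0,0,0,0,0,1],[0,0,0,0,0,0,1]]'
cat > st.py <<'E'
from h import *
o=readout.get_obs(); r=o['tcp_rot'];pos=o['tool_pos'];y,ax=yaw(r)
R=Ro.from_rotvec(r).as_matrix()
tgt=np.array([520.9,147.7,pos[2]])
e=R.T@(tgt-pos)
print('t',o['clock'],'pos',pos.round(2),'yaw',round(y,2),'axis',ax.round(4),'F',o['ft_force'].round(1),'M',o['torque'].round(2),'open',round(o['opening'],2),'need tool x,z mm',e[[0,2]].round(2),'capyaw',round(y-90,2),'h_center above mouth',round(pos[2]-41+36-75,1))
E
python3 st.py
```

```text
clock: 9.05
tool_pos: [522.1, 147.0, 180.4]
tcp_rot: [-0.974, -1.517, 1.518]
ft_force: [1.1, -0.2, -1.7]
opening: 15.5
t 9.05 pos [522.12 146.98 180.37] yaw 114.58 axis [-0.0012 -0.     -1.    ] F [ 1.1 -0.2 -1.7] M [ 0.04 -0.02  0.04] open 15.47 need tool x,z mm [1.16 0.81] capyaw 24.58 h_center above mouth 100.4
```

```bash
python3 -m jog '[[0.001,0.01,0.0008,0,0,0,1],[0,0.02,0,0,0,0,1],[0,0.015,0,0,0,0,1],[0,0.005,0,0,0,0,1],[0,0,0,0,0,0,1],[0,0,0,0,0,0,1]]'
python3 st.py; python3 - <<'E'
from h import *
n,p,d,pos,rot=snap('wrist','w6')
cv2.imwrite('pics/w6c.png',cv2.resize(p[130:330,150:410,::-1],None,fx=3,fy=3,interpolation=cv2.INTER_CUBIC))
n,p,d,pos,rot=snap('side','s6')
a=cv2.resize(p[210:340,200:330,::-1],None,fx=3,fy=3,interpolation=cv2.INTER_CUBIC)
n,p,d,pos,rot=snap('scene','c6')
b=cv2.resize(p[110:240,315:445,::-1],None,fx=3,fy=3,interpolation=cv2.INTER_CUBIC)
cv2.imwrite('pics/sc6.png',np.hstack([a,b]))
E
```

```text
clock: 9.65
tool_pos: [521.7, 147.6, 131.5]
tcp_rot: [-0.974, -1.52, 1.519]
ft_force: [0.9, 0.2, -0.7]
opening: 15.7
t 9.65 pos [521.74 147.62 131.45] yaw 114.69 axis [ 8.e-04  0.e+00 -1.e+00] F [ 0.9  0.2 -0.7] M [ 0.11 -0.05 -0.01] open 15.67 need tool x,z mm [0.42 0.73] capyaw 24.69 h_center above mouth 51.5
```

View pics/w6c.png

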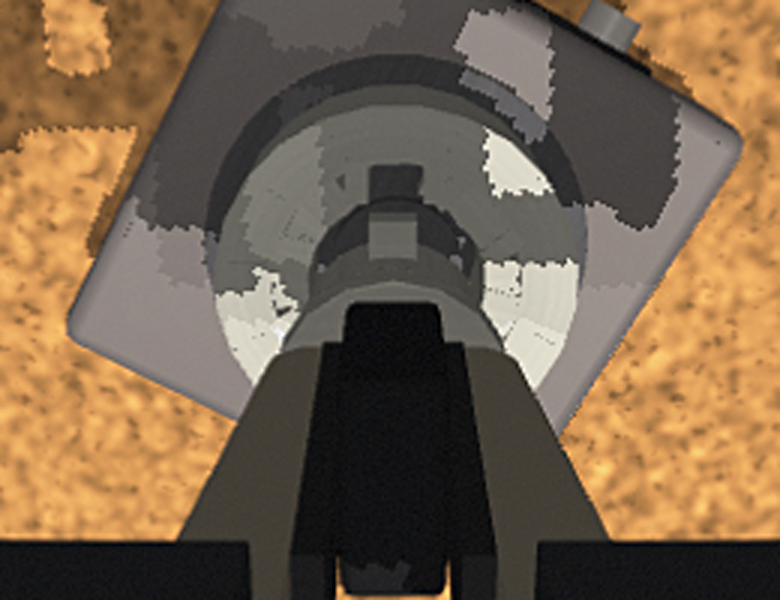

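View pics/sc6.png

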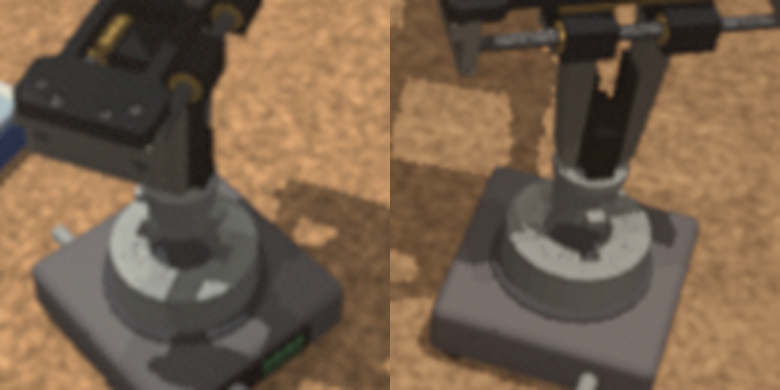

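The wrist crop shows the slot (396,185) directly ahead of the lug (393,235), about 0.8 mm off sideways. Correcting and lowering.

```bash
python3 -m jog '[[0.0006,0.008,0.0007,0,0,0,1],[0,0.008,0,0,0,0,1],[0,0.004,0,0,0,0,1],[0,0.002,0,0,0,0,1],[0,0,0,0,0,0,1],[0,0,0,0,0,0,1]]'
python3 st.py; python3 - <<'E'
from h import *
n,p,d,pos,rot=snap('wrist','w7')
cv2.imwrite('pics/w7c.png',cv2.resize(p[130:330,150:410,::-1],None,fx=3,fy=3,interpolation=cv2.INTER_CUBIC))
E
```

```text
clock: 10.4
tool_pos: [520.6, 147.9, 109.1]
tcp_rot: [-0.974, -1.519, 1.519]
ft_force: [0.0, -0.2, -2.1]
opening: 15.7
t 10.4 pos [520.63 147.86 109.13] yaw 114.7 axis [ 3.e-04 -0.e+00 -1.e+00] F [ 0.  -0.2 -2.1] M [ 0.15 -0.1   0.05] open 15.66 need tool x,z mm [-0.26 -0.18] capyaw 24.7 h_center above mouth 29.1
```

View pics/w7c.png

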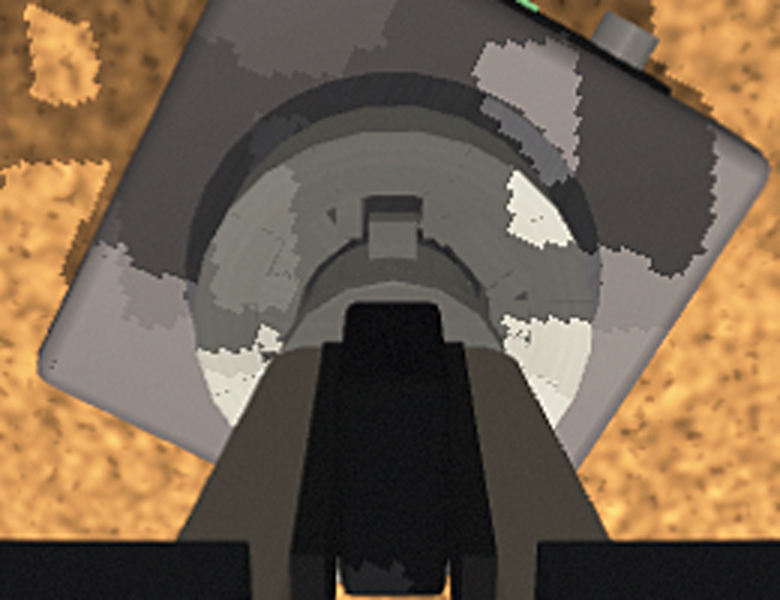

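The lug (368–418) sits inside the slot (363–423), so I'll lower slowly.

```bash
python3 -m jog '[[0,0.002,0,0,0,0,1],[0,0.002,0,0,0,0,1],[0,0.002,0,0,0,0,1],[0,0.001,0,0,0,0,1],[0,0,0,0,0,0,1],[0,0,0,0,0,0,1]]'
python3 st.py
```

```text
clock: 11.05
tool_pos: [520.5, 147.8, 102.0]
tcp_rot: [-0.973, -1.519, 1.519]
ft_force: [0.1, -0.5, -2.4]
opening: 15.5
t 11.05 pos [520.46 147.84 101.97] yaw 114.7 axis [-1.e-04  0.e+00 -1.e+00] F [ 0.1 -0.5 -2.4] M [ 0.06 -0.06  0.  ] open 15.53 need tool x,z mm [-0.31 -0.34] capyaw 24.7 h_center above mouth 22.0
```

At 22 mm there is no contact, so the lugs are in the slots (on the ring they would stop at 26). Now pushing against the plate.

```bash
python3 -m jog '[[0,0.002,0,0,0,0,1],[0,0.002,0,0,0,0,1],[0,0.002,0,0,0,0,1],[0,0,0,0,0,0,1]]'
python3 st.py
python3 -m jog '[[0,0.002,0,0,0,0,1],[0,0.002,0,0,0,0,1],[0,0.0015,0,0,0,0,1],[0,0,0,0,0,0,1],[0,0,0,0,0,0,1]]'
python3 st.py
```

```text
clock: 11.45
tool_pos: [520.9, 147.9, 96.5]
tcp_rot: [-0.974, -1.52, 1.519]
ft_force: [-1.2, 0.0, 4.8]
opening: 15.9
t 11.45 pos [520.89 147.88  96.48] yaw 114.7 axis [ 9.e-04  1.e-04 -1.e+00] F [-1.2  0.   4.8] M [ 0.14  0.29 -0.03] open 15.92 need tool x,z mm [-0.17  0.06] capyaw 24.7 h_center above mouth 16.5
clock: 11.95
tool_pos: [521.0, 147.9, 91.5]
tcp_rot: [-0.974, -1.52, 1.519]
ft_force: [-2.5, 0.5, 7.8]
opening: 15.7
t 11.95 pos [520.95 147.9   91.52] yaw 114.71 axis [ 9.e-04  0.e+00 -1.e+00] F [-2.5  0.5  7.8] M [ 0.07  0.59 -0.05] open 15.71 need tool x,z mm [-0.16  0.13] capyaw 24.71 h_center above mouth 11.5
```

```bash
python3 -m jog '[[0,0.001,0,0,0,0,1],[0,0.001,0,0,0,0,1],[0,0,0,0,0,0,1],[0,0,0,0,0,0,1]]'
python3 st.py
```

```text
clock: 12.35
tool_pos: [521.0, 147.9, 89.7]
tcp_rot: [-0.974, -1.52, 1.519]
ft_force: [-4.0, -1.1, 9.9]
opening: 15.2
t 12.35 pos [520.97 147.91  89.7 ] yaw 114.71 axis [ 9.e-04  0.e+00 -1.e+00] F [-4.  -1.1  9.9] M [ 0.07  0.69 -0.03] open 15.25 need tool x,z mm [-0.16  0.15] capyaw 24.71 h_center above mouth 9.7
```

Wrist force matches the plate at ~11 mm, so the lugs are under the lip. Twisting clockwise, compensating for the cap axis offset.

```bash
python3 -m jog '[[0.00016,0,0,0,5,0,1],[0.00016,0,0,0,5,0,1],[0.00016,0,0,0,5,0,1],[0,0,0,0,0,0,1]]'
python3 st.py
```

```text
clock: 12.75
tool_pos: [521.8, 148.3, 90.2]
tcp_rot: [-1.128, -1.334, 1.33]
ft_force: [-0.8, -0.6, 9.1]
opening: 15.4
t 12.75 pos [521.78 148.29  90.15] yaw 99.6 axis [ 3.3e-03 -1.0e-04 -1.0e+00] F [-0.8 -0.6  9.1] M [ 0.01  0.19 -0.01] open 15.37 need tool x,z mm [-0.44  0.97] capyaw 9.6 h_center above mouth 10.2
```

```bash
python3 -m jog '[[0.00016,0.0005,0,0,5,0,1],[0.00016,0,0,0,5,0,1],[0.00016,0,0,0,5,0,1],[0.00016,0,0,0,5,0,1],[0.00016,0,0,0,5,0,1],[0,0,0,0,0,0,1]]'
python3 st.py
```

```text
clock: 13.35
tool_pos: [522.1, 149.0, 89.8]
tcp_rot: [-1.327, -1.012, 1.007]
ft_force: [-0.8, -1.6, 9.3]
opening: 15.9
t 13.35 pos [522.08 149.03  89.84] yaw 74.59 axis [ 3.9e-03 -2.0e-04 -1.0e+00] F [-0.8 -1.6  9.3] M [-0.02  0.14 -0.01] open 15.89 need tool x,z mm [-1.59  0.79] capyaw -15.41 h_center above mouth 9.8
```

```bash
python3 -m jog '[[0.00016,0,0,0,5,0,1],[0.00016,0,0,0,5,0,1],[0,0,0,0,0.4,0,1],[0,0,0,0,0,0,1],[0,0,0,0,0,0,1]]'
python3 st.py
python3 -m jog '[[0,-0.001,0,0,0,0,1],[0,-0.001,0,0,0,0,1],[0,-0.001,0,0,0,0,1],[0,0,0,0,0,0,1],[0,0,0,0,0,0,1]]'
python3 st.py
```

```text
clock: 13.85
tool_pos: [522.2, 149.4, 89.8]
tcp_rot: [-1.391, -0.876, 0.87]
ft_force: [-1.8, 0.3, 8.5]
opening: 16.0
t 13.85 pos [522.16 149.35  89.82] yaw 64.3 axis [ 3.9e-03 -1.0e-04 -1.0e+00] F [-1.8  0.3  8.5] M [-0.11  0.13 -0.04] open 16.0 need tool x,z mm [-2.03  0.42] capyaw -25.7 h_center above mouth 9.8
clock: 14.35
tool_pos: [522.1, 149.3, 92.7]
tcp_rot: [-1.391, -0.876, 0.87]
ft_force: [-0.4, -0.6, 7.1]
opening: 16.0
t 14.35 pos [522.13 149.34  92.65] yaw 64.3 axis [ 0.0039 -0.     -1.    ] F [-0.4 -0.6  7.1] M [-0.07  0.   -0.05] open 15.98 need tool x,z mm [-2.01  0.4 ] capyaw -25.7 h_center above mouth 12.7
```

```bash
python3 -m jog '[[0,-0.001,0,0,0,0,1],[0,-0.001,0,0,0,0,1],[0,0,0,0,0,0,1],[0,0,0,0,0,0,1]]'
python3 st.py
python3 -m jog '[[0,-0.001,0,0,0,0,1],[0,0,0,0,0,0,1],[0,0,0,0,0,0,1]]'
python3 st.py
```

```text
clock: 14.75
tool_pos: [522.1, 149.3, 94.5]
tcp_rot: [-1.391, -0.876, 0.87]
ft_force: [0.8, -0.5, 6.9]
opening: 15.6
t 14.75 pos [522.13 149.34  94.49] yaw 64.3 axis [ 0.004 -0.    -1.   ] F [ 0.8 -0.5  6.9] M [ 0.01 -0.05 -0.03] open 15.56 need tool x,z mm [-2.01  0.4 ] capyaw -25.7 h_center above mouth 14.5
clock: 15.05
tool_pos: [522.0, 149.3, 94.8]
tcp_rot: [-1.391, -0.876, 0.87]
ft_force: [4.1, -0.5, 3.2]
opening: 15.5
t 15.05 pos [522.01 149.34  94.84] yaw 64.29 axis [ 3.8e-03  1.0e-04 -1.0e+00] F [ 4.1 -0.5  3.2] M [ 0.02 -0.99 -0.03] open 15.48 need tool x,z mm [-1.96  0.28] capyaw -25.71 h_center above mouth 14.8
```

It stops at 14.8 mm with the spring load taken up by the notches, so it is locked. Easing the pull, releasing and backing off.

```bash
python3 -m jog '[[0,0.0005,0,0,0,0,1],[0,0,0,0,0,0,1],[0,0,0,0,0,0,-0.4],[0,0,0,0,0,0,-0.4],[0,0,0,0,0,0,-0.4],[0,0,0,0,0,0,-0.4],[0,0,0,0,0,0,-0.4],[0,0,0,0,0,0,-0.4]]'
python3 st.py
python3 -m jog '[[0,-0.005,0,0,0,0,-0.4],[0,-0.02,0,0,0,0,-0.4],[0,-0.03,0,0,0,0,-0.4],[0,-0.03,0,0,0,0,-0.4],[0,-0.03,0,0,0,0,-0.4],[0,-0.01,0,0,0,0,-0.4],[0,0,0,0,0,0,-0.4],[0,0,0,0,0,0,-0.4]]'
python3 - <<'E'
from h import *
n,p,d,pos,rot=snap('wrist','w9'); print(pos,yaw(rot))
P=cloud(n,d,pos,rot); z=P[...,2]
near=np.hypot(P[...,0]-522.6,P[...,1]-149)<42
z=P[...,2]
m=((z>115)&(z<150)&(d>0)&near).astype(np.uint8)
# expected locked: center 75+15=90 -> bar top 126, disc top 92
print(P[...,2][near&(d>0)].max())
m=((z>119)&(z<135)&(d>0)&near).astype(np.uint8)
if m.any():
    c=max(cv2.findContours(m,cv2.RETR_EXTERNAL,cv2.CHAIN_APPROX_NONE)[0],key=cv2.contourArea)
    print('bar',cv2.minAreaRect(onplane(n,pos,rot,c.reshape(-1,2),126)[:,:2].astype(np.float32)),np.median(z[m>0]))
m=((z>86)&(z<98)&near&(d>0)); print('disc z',np.median(z[m]))
q=P[m]; A=np.c_[q[:,:2]-[522,149],np.ones(len(q))]; print('disc slope',np.linalg.lstsq(A,q[:,2],rcond=None)[0])
cv2.imwrite('pics/w9c.png',cv2.resize(p[80:320,150:410,::-1],None,fx=2.5,fy=2.5))
n,p,d,pos,rot=snap('side','s9')
a=cv2.resize(p[210:340,200:330,::-1],None,fx=3,fy=3,interpolation=cv2.INTER_CUBIC)
n,p,d,pos,rot=snap('scene','c9')
b=cv2.resize(p[110:240,315:445,::-1],None,fx=3,fy=3,interpolation=cv2.INTER_CUBIC)
cv2.imwrite('pics/sc9.png',np.hstack([a,b]))
E
```

```text
clock: 15.85
tool_pos: [520.1, 149.4, 93.2]
tcp_rot: [-1.388, -0.872, 0.873]
ft_force: [0.1, -0.7, -0.2]
opening: 61.8
t 15.85 pos [520.1  149.41  93.24] yaw 64.3 axis [-7.e-04 -0.e+00 -1.e+00] F [ 0.1 -0.7 -0.2] M [ 0.   -0.04 -0.  ] open 61.79 need tool x,z mm [-1.2  -1.47] capyaw -25.7 h_center above mouth 13.2
clock: 16.65
tool_pos: [519.7, 149.4, 217.0]
tcp_rot: [-1.388, -0.871, 0.874]
ft_force: [-0.2, 0.1, -1.0]
opening: 64.3
[519.68105215 149.35085612 217.03762108] (np.float64(64.29937580617782), array([-2.11276265e-03, -1.24760036e-04, -9.99997760e-01]))
330.6119214414404
bar ((523.3922729492188, 149.62692260742188), (15.354110717773438, 36.38087463378906), 64.32266998291016) 125.66318193997401
disc z 91.77935358970524
disc slope [ 8.54699488e-03 -4.32334187e-03  9.17382857e+01]
```

View pics/w9c.png

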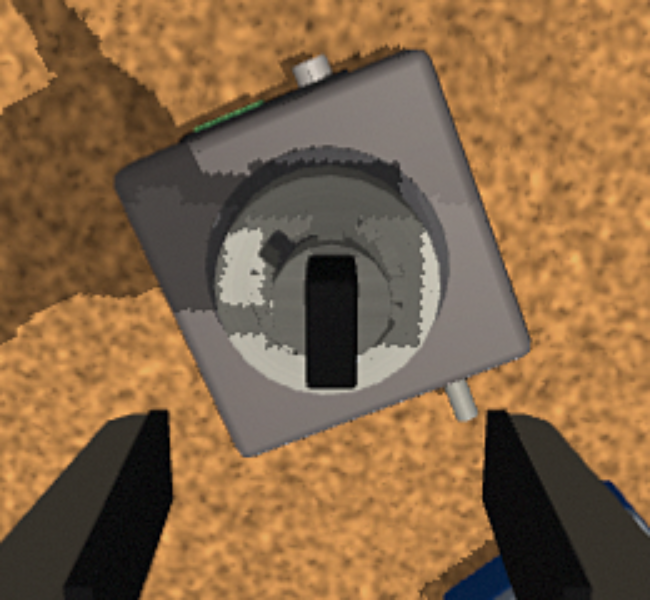

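View pics/sc9.png

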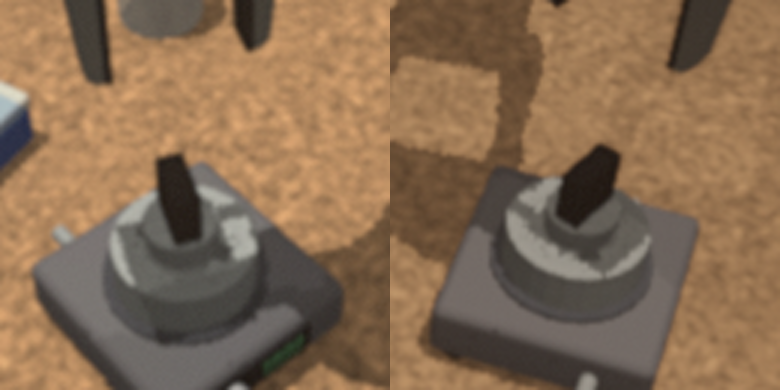

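View pics/c9.png

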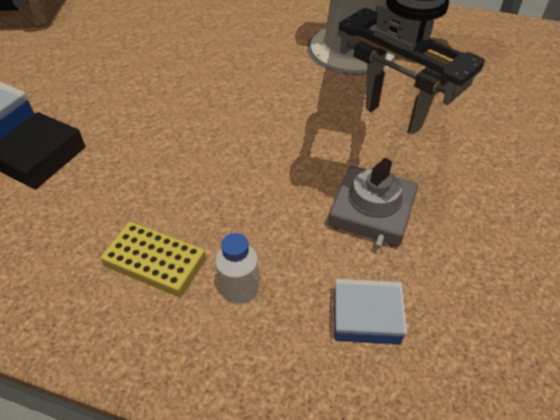

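The bar top is at 125.7 mm (126 expected when locked), the disc is level, and an empty slot shows at (277,245) in the wrist crop. In the scene picture, the bottle, slide box and rack are where they were. Handing in.

```bash
python3 -c "
from plant import workorder; print(workorder.close_job())"
```

```text
the job is handed in; nothing more can be done
None
```

The cap is locked in the filter unit, upright and released, and the job was handed in about 17 s in.

- **Insertion:** I found the slots by camera at about 24.7° from the world x axis. The lugs went in without touching the ring, so no felt search was needed. I then pushed the spring plate down about 11 mm, with roughly 12 N on it.
- **Lock:** I twisted the cap about 50° clockwise and let it up. It stopped at 14.8 mm above the mouth (15 mm means locked), and a light upward pull did not move it further.
- **After release:** The wrist camera put the bar top at 125.7 mm (126 expected) and the disc top at 91.8 mm (92 expected). The disc was level to within about 0.5° and the bar pointed at −25.7°. The gripper was clear of everything, at 217 mm.
- **Bystanders:** The bottle, slide box and tube rack look unmoved in the scene picture.

No check failed. The camera estimates of the well centre and cap position disagreed by 1–3 mm, within or slightly over the stated calibration. I used the wrist camera's values.

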